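# Lid the open coffee jar, bring it round to the front and hold the carousel

### The job

Lift the loose grey silicone lid by its loop and seat it flat in the mouth of the one open jar on the carousel, letting it go there. Then turn the carousel until that jar stands centred at the front, over the steel tongue of the foot, and finish while holding: keep the gripper holding the carousel itself firmly (its upright knob is handy), so that it stays still. Leave the canister, the carafe and the mug on its arm where they are.

Things in the scene. Friction and masses are not known exactly. Their poses are not given: they have to be found in the camera images.
- foot: Fixed round steel foot of the carousel, 210 mm across, 12 mm high, mostly hidden under the disc. Origin: centre of its underside, on the vertical turning axis. Its own -x direction is the front, marked by the tongue. Its place and yaw vary; the tongue points roughly at the robot, up to 0.4 rad either side.
- tongue (a point): Flat steel tongue running out from the foot along the foot's -x, 24 mm wide, 6 mm high, with a rounded end 192 mm from the turning axis, so 47 mm of it shows beyond the disc: it marks the front. The point is on its top, 180 mm from the axis.
- carousel: Turning wooden disc, 290 mm across, 12 mm thick, top 26 mm above the shelf. Origin on the turning axis at its underside, 14 mm up. In its own -x direction stands the open jar, in +x the knob; aligned with the foot's axes, the open jar is at the front. Turns half a turn or more either way; no spring, friction 0.12 N m (1 N at the knob). Starts 1.2 rad or more from the front, on either side.
- jar_mouth (a point): Centre of the open jar's mouth, level with the rim, 101 mm above the shelf, 85 mm from the turning axis. Mouth 60 mm across inside, wall 4 mm, 69 mm deep. Three white jars, 68 mm across, 75 mm high, are fixed on the disc 120 degrees apart; the other two wear flat wooden caps 72 mm across, tops at the same height.
- knob (a point): Centre of the top of the carousel's knob: a plain upright round steel post, 18 mm in diameter and 70 mm high above the disc, top 96 mm above the shelf, 115 mm from the turning axis. Nothing else stands within 65 mm of its axis.
- lid: Loose grey silicone lid (stiff, about 60 g), right way up on the shelf. Origin: centre of its underside, z up. A plug 52 mm across, 10 mm high (lower edge bevelled to 42 mm), then a flange 72 mm across, 5 mm thick. Seated, the plug is in the jar mouth (4 mm play all round), the flange on the rim, the origin 10 mm below the rim; any yaw. May start in either of two places, swapped with the canister.
- lid_loop (a point): Middle of the bar of the lid's standing loop, 42 mm above the lid's underside: bar 40 mm long along the lid's own x, 8 mm thick along its y, 10 mm high (37 to 47 mm above the underside), on an 8 mm leg at each end that rises from the flange top (15 mm up).
- canister: Bystander: aluminium canister, 84 mm across and 97 mm high, loose on the shelf; origin at the centre of its underside.
- carafe: Bystander: empty glass carafe, 110 mm across at the belly, 130 mm high, with a side handle reaching 87 mm from its axis along its own +x; loose; origin at the centre of its underside.
- mug_arm: Bystander, fixed: stainless mug arm clamped to the shelf's right edge, post and arm up to 270 mm high, with a blue mug hanging from it. The arm reaches from the clamp at the edge inward (+y); origin: on the shelf under the arm, 140 mm inward from the clamp, about under the mug, whose underside hangs about 150 mm up; the arm's tip is 35 mm farther inward.
Things that resemble listed ones, but are neither listed nor needed, are in the scene too. Several things look just like the lid: the one meant starts farthest from the robot's base.

How it is judged:
By the outcome, as a careful person would: the job done as asked, in the order asked, and still so for the second after the job is handed in, while the arm keeps its last pose, push and grip.
It also fails if it takes over 59 s, if anything falls off the work surface, if the arm or the gripper's body presses on something with over 40 N, if the wrist force passes 120 N, or if a joint passes its speed limit or range.

### The arm

A 6-joint arm with a two-finger parallel gripper is mounted at the origin on the work surface. World frame = base frame: x ahead of the robot, y to its left, z up, the work surface at z = 0. Lengths are in m, angles in rad, forces in N, time in s.
With the tool pointing down it reaches from about 0.25 to 0.725 m from the base axis. Payload 9.7 kg.
Tool frame: the origin (TCP) lies midway between the tips of the shut fingers; the grasp point (between the pads) lies 19 mm behind it (ctrl.grip_point_offset is the distance from the TCP to the grasp point, in m); z points along the fingers, y is the direction in which the jaws open and shut (so a half turn about z gives the same grasp; the last joint's range is limited). The gripper opens to 85 mm and grips with 20 to 120 N. Pads are 22 mm wide; open, the fingers measure 114 mm over their backs; the gripper's body (76 mm by 85 mm) begins 54 mm behind the grasp point. The pads swing forward as they close: fully open they stand 13 mm farther back than shut.
Start: joints at [-1.14, 0.087, 0.176, 1.66, 0, 1.571], TCP at [0.23, -0.5, 0.231] pointing down, gripper open.
Joint ranges: [-3.13, 3.13], [-0.85, 1.81], [-1.15, 1.24], [-2.2, 2.28], [-1.44, 1.52], [-3.14, 3.14]. Speed limits (rad/s): [2.22, 2.22, 2.57, 3.14, 3.14, 3.14].

### API

Orientations are given as a unit quaternion [x, y, z, w].
In Python, from bench import telemetry, optics, ctrl, finder gives the robot as it stands.
- The arm moves only by the tool move_arm, never from a script. Its argument "series" is a list of rows, each an object of numbers: "tx", "ty", "tz": the shift along the tool's x, y, z in mm; "ax", "ay", "az": the turn, a rotation vector about the tool's x, y, z in degrees. In form: [{"tx": .., "ty": .., "tz": .., "ax": .., "ay": .., "az": ..}, ...]. A call has 1 to 8 rows; each row shifts and turns the pose as measured when the row begins, along the tool's axes as they then stand; what a row does not reach is not made up. A row lasts 1/8 s, in which the tool goes at most 62.5 mm and 10.7 degrees, less where a joint would pass 70% of its speed; a pose out of reach is approached as far as the arm can. A call is refused whole if a number of a shift passes 62.5 or a number of a turn 10.7, either way. A call with a gripper value outside its range is refused whole. "jaw" is the opening, from -1 (shut) to 1 (fully open), set as the call begins (left out, the last holds). The fingers move at their own pace and stop on an object; "newtons" is the grip in N (left out, the last holds). Time passes only in rows, so rows that do not move let the fingers close. It gives the time, the measured TCP pose, the force and the opening at its end, in the units of the state.
- telemetry.get_obs(): the state, without advancing time (a new reading comes with each control period).
- optics.camera(name): name is "side" or "top" or "wrist"; returns (picture, depth): 400x640x3 uint8, red, green, blue; 400x640 float32, m along the optical axis (not along the pixel's ray), 0 where there is no reading.
- optics.get_calibration(name): a dict with "intrinsics" (3x3 intrinsics, pixels), "distortion" ([k1, k2, p1, p2, k3] as OpenCV has them; the pictures are not rectified), "R" (3x3) and "t" (3): a world point X has camera coordinates R X + t; the wrist camera has in their place "hand_eye" (4x4, takes a point from camera to tool coordinates, whose origin is the TCP and whose axes are the flange's). Camera axes: x right, y down, z forward; pixel columns grow to the right and rows downward; lengths in m; the calibration is good to about 2 mm. A picture is of the moment at which its call begins: read the wrist's pose just before it. get_calibration takes no time and is no camera call.
- ctrl.close_job(): hands the job in, once; it reports no verdict.
Trained networks look in the newest picture that a camera, given by its name, has taken for a name from the list of things; names that differ only in an ending like _2 or _b are one class to them, and where a whole thing is asked for, a point or a joint stands for the part that bears it (a point fixed in the world has none). Each returns a list of dicts, best first, with "confidence" (0 to 1); they miss things now and then, are a little off and sometimes report something else, mostly with a low value. They report only what shows in the picture. A call takes as long as a camera call. They do not tell look-alikes from the thing itself.
- finder.spot_in(camera, query): "position" ([column, row] in pixels, amid what is visible of it).
- finder.tip_of(camera, query): "position" ([column, row] in pixels: a listed point, or the origin of a listed thing).
The state is a dict: "time": time; "joints": joint angles; "qd": joint speeds; "joint_efforts": joint torques, N m; "position": TCP position; "tcp_rot": TCP orientation; "ft_force": force on the tool from outside, world axes, zero at the start; "ft_torque": the same for the moment, N m; "gripper_width": opening from 0.0 (shut) to 1.0 (fully open).
Only numpy, scipy, OpenCV 4.12 (cv2) and the standard library are available. Lean on these libraries where they do the work, as an engineer would, in place of code of your own. Each camera call takes 0.05 s, during which the arm holds its last target.

## Working session

There is one attempt and no reset: what is moved stays moved. The work goes in short steps, Python scripts to look and compute and a tool call to move; the robot and the scene stay as the last step left them, time stands still between calls to the robot, and variables do not carry over. Pictures are saved under pics/ and viewed, and the job is handed in when it is done.

Besides the shell and the picture viewer there is one more tool, called after "Call:" by a JSON object that holds its "method" and its "body". move_arm: Moves the arm, as the interface text tells. Its arguments: {"type":"object","properties":{"series":{"type":"array"},"jaw":{"type":"number"},"newtons":{"type":"number"}},"required":["series"]}

```bash
ls; mkdir -p pics; cat > h.py <<'E'
import numpy as np, cv2, json
from bench import telemetry, optics, ctrl, finder
from scipy.spatial.transform import Rotation as Rn
def pose():
    o=telemetry.get_obs(); return np.array(o["position"]),Rn.from_quat(o["tcp_rot"]),o
def cam_ext(name,ps=None):
    c=optics.get_calibration(name)
    K=np.array(c["intrinsics"]);D=np.array(c["distortion"])
    if "R" in c: return K,D,np.array(c["R"]),np.array(c["t"])
    H=np.array(c["hand_eye"]); p,R=ps
    Rw=R.as_matrix()@H[:3,:3]; tw=R.as_matrix()@H[:3,3]+p
    return K,D,Rw.T,-Rw.T@tw
def ray(e,px):
    K,D,R,t=e
    u=cv2.undistortPoints(np.array([[px]],float),K,D)[0,0]
    return -R.T@t, R.T@np.array([u[0],u[1],1.])
def at_z(e,px,z):
    o,d=ray(e,px); return o+d*(z-o[2])/d[2]
def at_depth(e,px,dep):
    o,d=ray(e,px); return o+d*dep
def proj(e,X):
    K,D,R,t=e
    return cv2.projectPoints(np.array(X,float).reshape(-1,1,3),cv2.Rodrigues(R)[0],t,K,D)[0].reshape(-1,2)
def shot(name,fn):
    p,R,o=pose(); im,d=optics.camera(name)
    cv2.imwrite('pics/'+fn+'.png',im[...,::-1]); np.savez('pics/'+fn+'.npz',im=im,d=d,p=p,q=R.as_quat())
    return im,d,cam_ext(name,(p,R))
def cloud(e,d):
    K,D,R,t=e
    v,u=np.mgrid[0:d.shape[0],0:d.shape[1]]
    n=cv2.undistortPoints(np.stack([u.ravel(),v.ravel()],1).astype(float).reshape(-1,1,2),K,D).reshape(-1,2)
    c=np.c_[n,np.ones(len(n))]*d.ravel()[:,None]
    return ((c-t)@R).reshape(*d.shape,3)
E
python3 - <<'E'
from h import *
for n in ["top","side"]:
    im,d,e=shot(n,n+'0')
    for q in (["lid","lid_loop","jar_mouth","knob","foot","tongue","carousel"] if n=="top" else ["lid_loop","jar_mouth","knob"]):
        for r in finder.tip_of(n,q)[:5]: print(n,q,np.round(r["position"]),round(r["confidence"],2), end=' | ')
        print()
    print(e[3], -e[2].T@e[3])
print(telemetry.get_obs()["time"], ctrl.grip_point_offset)
E
```

```text
pics
top lid [204. 272.] 0.84 | top lid [238. 227.] 0.55 | top lid [247. 270.] 0.55 | 
top lid_loop [196. 277.] 0.94 | top lid_loop [242. 270.] 0.74 | top lid_loop [236. 226.] 0.72 | 
top jar_mouth [385. 204.] 0.7 | 
top knob [318. 188.] 0.75 | 
top foot [353. 202.] 0.73 | top foot [318. 186.] 0.19 | 
top tongue [330. 260.] 0.91 | top tongue [239. 228.] 0.21 | 
top carousel [352. 198.] 0.82 | 
[-0.08977271  0.53949344  1.15874494] [ 0.39959442 -0.08767498  1.21426502]
side lid_loop [380. 264.] 0.86 | side lid_loop [335. 272.] 0.83 | side lid_loop [386. 300.] 0.59 | 
side jar_mouth [310. 159.] 0.78 | 
side knob [296. 202.] 0.95 | 
[0.5098096  0.12997065 1.42157647] [0.45444571 1.05092107 0.99333875]
0.6 0.0187
```

View pics/top0.png

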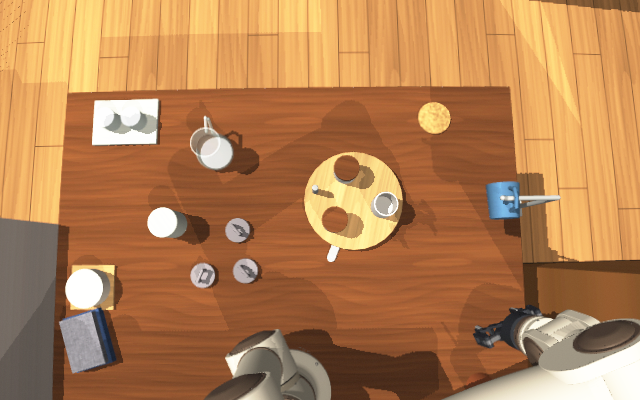

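View pics/side0.png

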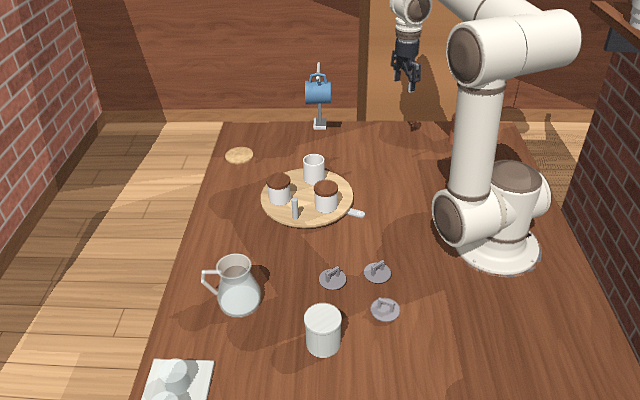

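```bash
python3 - <<'E'
from h import *
e=cam_ext("top"); s=cam_ext("side")
for n,px,z in [("loop",(196,277),.047),("loop",(242,270),.047),("loop",(236,226),.047),("jar",(385,204),.101),("knob",(318,188),.096),("foot",(353,202),0),("tongue",(330,260),.006),("carousel",(352,198),.014)]:
    print(n,px,at_z(e,px,z).round(4))
for n,px,z in [("loop",(380,264),.042),("loop",(335,272),.042),("loop",(386,300),.042),("jar",(310,159),.101),("knob",(296,202),.096)]:
    print('side',n,px,at_z(s,px,z).round(4))
E
```

```text
loop (196, 277) [0.3296 0.2578 0.047 ]
loop (242, 270) [0.348  0.1273 0.047 ]
loop (236, 226) [0.4724 0.1452 0.047 ]
jar (385, 204) [ 0.5238 -0.2731  0.101 ]
knob (318, 188) [ 0.5713 -0.0901  0.096 ]
foot (353, 202) [ 0.5423 -0.1942  0.    ]
tongue (330, 260) [ 0.3718 -0.1225  0.006 ]
carousel (352, 198) [ 0.5526 -0.1903  0.014 ]
side loop (380, 264) [0.3402 0.1222 0.042 ]
side loop (335, 272) [0.4571 0.1513 0.042 ]
side loop (386, 300) [0.3335 0.2433 0.042 ]
side jar (310, 159) [ 0.537  -0.2783  0.101 ]
side knob (296, 202) [ 0.5683 -0.0676  0.096 ]
```

Three look-alike lids in the top view: (238,229) at about 0.49 m from the base, (203,275) at about 0.42 m, (246,270) at about 0.37 m. The one meant is the farthest, (238,229). I'll confirm it in a crop and measure with depth.

```bash
python3 - <<'E'
from h import *
z=np.load('pics/top0.npz'); e=cam_ext("top"); P=cloud(e,z['d'])
im=z['im']
a=cv2.resize(im[205:295,180:270],None,fx=6,fy=6,interpolation=cv2.INTER_CUBIC)
cv2.imwrite('pics/croplid.png',a[...,::-1])
a=cv2.resize(im[145:270,290:415],None,fx=4.5,fy=4.5,interpolation=cv2.INTER_CUBIC)
cv2.imwrite('pics/cropcar.png',a[...,::-1])
X,Y,Z=P[...,0],P[...,1],P[...,2]
print("table z",np.median(Z[230:260,100:150]))
# lid
m=(np.hypot(X-.465,Y-.145)<.05)&(z['d']>0)
fl=m&(Z>.009)&(Z<.025); bar=m&(Z>.033)
c,r=cv2.minEnclosingCircle(P[fl][:,:2].astype(np.float32)); print("flange",c,r,fl.sum(),P[fl].mean(0))
b=P[bar]; print("bar",bar.sum(),b.mean(0)); 
u,s,vt=np.linalg.svd(b[:,:2]-b[:,:2].mean(0)); print(s,vt[0],np.degrees(np.arctan2(vt[0,1],vt[0,0])))
# disc
m=(Z>.020)&(Z<.032)&(np.hypot(X-.55,Y+.19)<.2)
c,r=cv2.minEnclosingCircle(P[m][:,:2].astype(np.float32)); print("disc",c,r,np.median(Z[m]))
m=(Z>.09)&(np.hypot(X-.55,Y+.19)<.16)
n,lab=cv2.connectedComponents(m.astype(np.uint8))
for i in range(1,n):
    q=P[lab==i]
    if len(q)>5: print("blob",len(q),q.mean(0).round(4),[np.round(v,4) for v in cv2.minEnclosingCircle(q[:,:2].astype(np.float32))])
E
```

```text
table z 0.0013781167570351392
flange (0.4632917046546936, 0.14885897934436798) 0.036085695028305054 427 [0.46305996 0.14827014 0.01629642]
bar 46 [0.46264881 0.14806618 0.04654347]
[0.08252413 0.01651837] [-0.76398653 -0.64523219] -139.81691373495264
disc (0.5460400581359863, -0.1922321766614914) 0.14522546529769897 0.02728796662941178
blob 524 [ 0.6267 -0.1685  0.1022] [array([ 0.6277, -0.1686]), np.float64(0.0363)]
blob 31 [ 0.5724 -0.0805  0.0967] [array([ 0.5728, -0.0804]), np.float64(0.008)]
blob 140 [ 0.5263 -0.2744  0.1006] [array([ 0.5254, -0.2752]), np.float64(0.0343)]
blob 542 [ 0.4845 -0.1333  0.1023] [array([ 0.485 , -0.1334]), np.float64(0.0361)]
```

View pics/croplid.png

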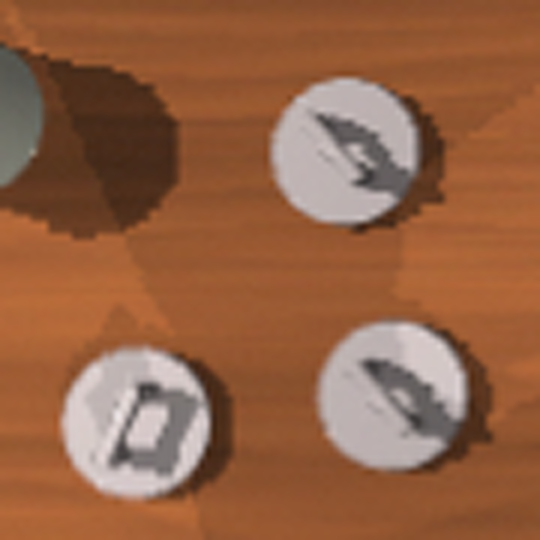

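View pics/cropcar.png

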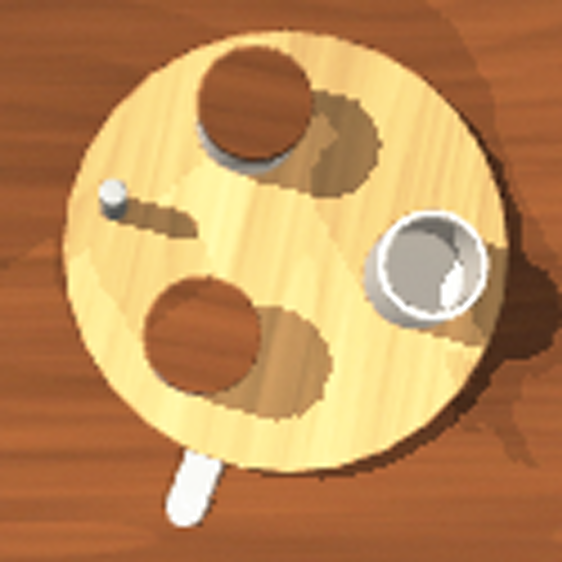

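The crop shows the intended lid at upper right (full-picture 238,229), with its bar running at about 40° in world. It is the farthest from the base, which sits at the bottom of the picture. The carousel crop shows the open jar on the right, the knob on the left and the tongue at bottom left.

```bash
cat >> h.py <<'E'
def plan(target,yaw=None,n=None,vmax=60,amax=10.5,tilt=True):
    """yaw: world angle (deg) of tool y axis (mod 180). prints rows"""
    p,R,o=pose(); M=R.as_matrix()
    cur=np.degrees(np.arctan2(M[1,1],M[0,1]))
    if yaw is None: yaw=cur
    else: yaw=cur+((yaw-cur+90)%180-90)
    y=np.array([np.cos(np.radians(yaw)),np.sin(np.radians(yaw)),0]);z=np.array([0,0,-1.])
    T=Rn.from_matrix(np.c_[np.cross(y,z),y,z])
    rv=(R.inv()*T).as_rotvec(); dp=np.array(target)-p
    if n is None: n=max(1,int(np.ceil(max(np.linalg.norm(dp)*1000/vmax,np.degrees(np.linalg.norm(rv))/amax))))
    print("pos",p.round(4),"yaw",round(cur,1),"->",round(yaw,1),"q",np.round(o["joints"],2),"t",o["time"],"F",np.round(o["ft_force"],1),"w",round(o["gripper_width"],3))
    C=R
    rows=[]
    for i in range(n):
        s=C.inv().apply(dp/n)*1000
        rows.append(dict(tx=round(s[0],1),ty=round(s[1],1),tz=round(s[2],1),**{k:round(v,1) for k,v in zip(["ax","ay","az"],np.degrees(rv)/n)}))
        C=C*Rn.from_rotvec(rv/n)
    for r in rows: print(json.dumps(r))
E
python3 - <<'E'
from h import *
z=np.load('pics/top0.npz'); e=cam_ext("top"); P=cloud(e,z['d'])
X,Y,Z=P[...,0],P[...,1],P[...,2]
c=np.array([.546,-.1924]); im=z['im'].astype(int)
r=np.hypot(X-c[0],Y-c[1]); m=(r>.152)&(r<.20)&(im.min(-1)>140)&(np.abs(X-.37)<.05)
q=P[m]; print(m.sum(),q.mean(0), "max r",r[m].max())
a=np.unwrap(np.arctan2(q[:,1]-c[1],q[:,0]-c[0])); print(np.degrees(a.mean()),np.degrees(a.std()))
for p2,zz in ((at_z(e,(330,260),.006),0),): print(p2)
j=np.array([.5254,-.2752])-c; k=np.array([.5728,-.0804])-c
print(np.degrees(np.arctan2(j[1],j[0])),np.hypot(*j),np.degrees(np.arctan2(k[1],k[0])),np.hypot(*k))
print(ctrl.__dict__ if hasattr(ctrl,'__dict__') else '')
plan([.463,.1485,.2],130)
E
```

```text
177 [ 0.39246085 -0.11206939  0.47774473] max r 0.19143529112840268
152.5468885737852 6.746585983511334
[ 0.37180946 -0.12245852  0.006     ]
-103.97109764095369 0.08532408804083408 76.5429696176091 0.11516179922179053
{}
pos [ 0.2297 -0.4997  0.2313] yaw -65.3 -> -50.0 q [-1.14  0.09  0.18  1.66  0.    1.57] t 0.6 F [ 0.4 -0.4 -0.4] w 1.001
{"tx": 40.2, "ty": -41.0, "tz": 2.6, "ax": 0.0, "ay": -0.0, "az": -1.3}
{"tx": 41.1, "ty": -40.1, "tz": 2.6, "ax": 0.0, "ay": -0.0, "az": -1.3}
{"tx": 42.0, "ty": -39.1, "tz": 2.6, "ax": 0.0, "ay": -0.0, "az": -1.3}
{"tx": 42.9, "ty": -38.2, "tz": 2.6, "ax": 0.0, "ay": -0.0, "az": -1.3}
{"tx": 43.7, "ty": -37.2, "tz": 2.6, "ax": 0.0, "ay": -0.0, "az": -1.3}
{"tx": 44.5, "ty": -36.2, "tz": 2.6, "ax": 0.0, "ay": -0.0, "az": -1.3}
{"tx": 45.3, "ty": -35.2, "tz": 2.6, "ax": 0.0, "ay": -0.0, "az": -1.3}
{"tx": 46.1, "ty": -34.2, "tz": 2.6, "ax": 0.0, "ay": -0.0, "az": -1.3}
{"tx": 46.9, "ty": -33.2, "tz": 2.6, "ax": 0.0, "ay": -0.0, "az": -1.3}
{"tx": 47.6, "ty": -32.1, "tz": 2.6, "ax": 0.0, "ay": -0.0, "az": -1.3}
{"tx": 48.3, "ty": -31.1, "tz": 2.6, "ax": 0.0, "ay": -0.0, "az": -1.3}
{"tx": 49.0, "ty": -30.0, "tz": 2.6, "ax": 0.0, "ay": -0.0, "az": -1.3}
```

Call:
{"method": "move_arm", "body": {"series": [{"tx": 40,"ty": -41,"tz": 2,"az": -1.3},{"tx": 41,"ty": -40,"tz": 2,"az": -1.3},{"tx": 42,"ty": -39,"tz": 2,"az": -1.3},{"tx": 43,"ty": -38,"tz": 2,"az": -1.3},{"tx": 43.5,"ty": -37,"tz": 2,"az": -1.3},{"tx": 44.5,"ty": -36,"tz": 2,"az": -1.3},{"tx": 45,"ty": -35,"tz": 2,"az": -1.3},{"tx": 46,"ty": -34,"tz": 2,"az": -1.3}]}}

```text
invalid input at $.series[0]: expected keys tx, ty, tz, ax, ay, az
```

```bash
python3 - <<'E'
from h import *
z=np.load('pics/top0.npz'); e=cam_ext("top"); P=cloud(e,z['d'])
X,Y,Z=P[...,0],P[...,1],P[...,2]
c=np.array([.546,-.1924]); im=z['im'].astype(int)
r=np.hypot(X-c[0],Y-c[1]); m=(r>.15)&(r<.20)&(im.min(-1)>140)&(np.abs(X-.37)<.05)&(Z<.03)&(Y<-.08)
q=P[m]; print(m.sum(),q.mean(0), "max r",r[m].max())
a=np.arctan2(q[:,1]-c[1],q[:,0]-c[0]); print(np.degrees(a.mean()),np.degrees(a.std()))
plan([.463,.1485,.2],130)
E
```

```text
114 [ 0.38888588 -0.12800312  0.00713999] max r 0.19143529112840268
157.71754973432047 2.3558279880837523
pos [ 0.2297 -0.4997  0.2313] yaw -65.3 -> -50.0 q [-1.14  0.09  0.18  1.66  0.    1.57] t 0.6 F [ 0.4 -0.4 -0.4] w 1.001
{"tx": 40.2, "ty": -41.0, "tz": 2.6, "ax": 0.0, "ay": -0.0, "az": -1.3}
{"tx": 41.1, "ty": -40.1, "tz": 2.6, "ax": 0.0, "ay": -0.0, "az": -1.3}
{"tx": 42.0, "ty": -39.1, "tz": 2.6, "ax": 0.0, "ay": -0.0, "az": -1.3}
{"tx": 42.9, "ty": -38.2, "tz": 2.6, "ax": 0.0, "ay": -0.0, "az": -1.3}
{"tx": 43.7, "ty": -37.2, "tz": 2.6, "ax": 0.0, "ay": -0.0, "az": -1.3}
{"tx": 44.5, "ty": -36.2, "tz": 2.6, "ax": 0.0, "ay": -0.0, "az": -1.3}
{"tx": 45.3, "ty": -35.2, "tz": 2.6, "ax": 0.0, "ay": -0.0, "az": -1.3}
{"tx": 46.1, "ty": -34.2, "tz": 2.6, "ax": 0.0, "ay": -0.0, "az": -1.3}
{"tx": 46.9, "ty": -33.2, "tz": 2.6, "ax": 0.0, "ay": -0.0, "az": -1.3}
{"tx": 47.6, "ty": -32.1, "tz": 2.6, "ax": 0.0, "ay": -0.0, "az": -1.3}
{"tx": 48.3, "ty": -31.1, "tz": 2.6, "ax": 0.0, "ay": -0.0, "az": -1.3}
{"tx": 49.0, "ty": -30.0, "tz": 2.6, "ax": 0.0, "ay": -0.0, "az": -1.3}
```

Call:
{"method": "move_arm", "body": {"series": [{"tx": 40,"ty": -41,"tz": 2,"ax": 0,"ay": 0,"az": -1.3},{"tx": 41,"ty": -40,"tz": 2,"ax": 0,"ay": 0,"az": -1.3},{"tx": 42,"ty": -39,"tz": 2,"ax": 0,"ay": 0,"az": -1.3},{"tx": 43,"ty": -38,"tz": 2,"ax": 0,"ay": 0,"az": -1.3},{"tx": 43.5,"ty": -37,"tz": 2,"ax": 0,"ay": 0,"az": -1.3},{"tx": 44.5,"ty": -36,"tz": 2,"ax": 0,"ay": 0,"az": -1.3},{"tx": 45,"ty": -35,"tz": 2,"ax": 0,"ay": 0,"az": -1.3},{"tx": 46,"ty": -34,"tz": 2,"ax": 0,"ay": 0,"az": -1.3}]}}

```text
time: 1.6
position: [0.3869, -0.0593, 0.2145]
tcp_rot: [0.954, 0.3, 0.002, 0.001]
ft_force: [1.9, -0.5, 0.4]
gripper_width: 1.005
```

```bash
python3 - <<'E'
from h import *
plan([.463,.1485,.2],130)
E
```

```text
pos [ 0.3869 -0.0593  0.2145] yaw -55.0 -> -50.0 q [-0.15 -0.3  -0.21  1.66  0.    2.38] t 1.6 F [ 1.9 -0.5  0.4] w 1.005
{"tx": 45.4, "ty": -31.7, "tz": 3.7, "ax": 0.0, "ay": -0.0, "az": -1.3}
{"tx": 46.0, "ty": -30.7, "tz": 3.7, "ax": 0.0, "ay": -0.0, "az": -1.3}
{"tx": 46.7, "ty": -29.6, "tz": 3.7, "ax": 0.0, "ay": -0.0, "az": -1.3}
{"tx": 47.3, "ty": -28.6, "tz": 3.6, "ax": 0.0, "ay": -0.0, "az": -1.3}
```

Call:
{"method": "move_arm", "body": {"series": [{"tx": 45,"ty": -32,"tz": 4,"ax": 0,"ay": 0,"az": -1.3},{"tx": 46,"ty": -31,"tz": 4,"ax": 0,"ay": 0,"az": -1.3},{"tx": 47,"ty": -30,"tz": 4,"ax": 0,"ay": 0,"az": -1.3},{"tx": 47,"ty": -29,"tz": 4,"ax": 0,"ay": 0,"az": -1.3},{"tx": 10,"ty": -5,"tz": 0,"ax": 0,"ay": 0,"az": 0},{"tx": 0,"ty": 0,"tz": 0,"ax": 0,"ay": 0,"az": 0}]}}

```text
time: 2.35
position: [0.4671, 0.171, 0.1987]
tcp_rot: [0.938, 0.348, 0.003, 0.001]
ft_force: [0.8, 0.1, -0.4]
gripper_width: 1.002
```

```bash
python3 - <<'E'
from h import *
im,d,e=shot("wrist","w1")
P=cloud(e,d); X,Y,Z=P[...,0],P[...,1],P[...,2]
m=(np.hypot(X-.463,Y-.1485)<.05)&(d>0); bar=m&(Z>.035)&(Z<.06); fl=m&(Z>.009)&(Z<.025)
print("fl",fl.sum(),P[fl].mean(0),[np.round(v,4) for v in cv2.minEnclosingCircle(P[fl][:,:2].astype(np.float32))])
top=bar&(Z>np.percentile(Z[bar],95)-.004); b=P[top]; print(bar.sum(),b.mean(0),cv2.minAreaRect((b[:,:2]*1000).astype(np.float32)))
u,s,vt=np.linalg.svd(b[:,:2]-b[:,:2].mean(0),full_matrices=False); print(np.degrees(np.arctan2(vt[0,1],vt[0,0])))
print([ (r["position"],r["confidence"]) for r in finder.tip_of("wrist","lid_loop")])
plan([.463,.1485,.1],130)
E
```

```text
fl 2934 [0.46549547 0.14802512 0.01585628] [array([0.4641, 0.1465]), np.float64(0.036)]
340 [0.46455313 0.14708214 0.04753102] ((463.9342041015625, 146.37533569335938), (39.48518371582031, 7.933895587921143), 39.4523811340332)
-140.13598937394968
[([271.3, 301.3], 0.82), ([326.1, 207.9], 0.73), ([170.1, 234.7], 0.64)]
pos [0.467  0.1699 0.199 ] yaw -49.4 -> -50.0 q [ 0.35 -0.06 -0.03  1.59 -0.    2.78] t 2.45 F [-0.6 -0.1  0. ] w 1.002
{"tx": -8.7, "ty": 6.6, "tz": 49.5, "ax": 0.1, "ay": -0.1, "az": 0.3}
{"tx": -8.6, "ty": 6.8, "tz": 49.5, "ax": 0.1, "ay": -0.1, "az": 0.3}
```

View pics/w1.png

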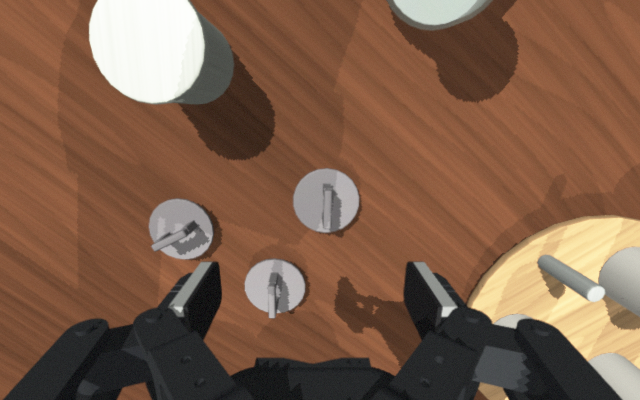

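The wrist view shows the intended lid at (326,200), with its bar along the picture's vertical, between the jaws' closing directions. Its centre is at (0.464,0.1465), which agrees with the top camera to within 2 mm. Descending to it.

Call:
{"method": "move_arm", "body": {"series": [{"tx": -8,"ty": 7,"tz": 30,"ax": 0,"ay": 0,"az": 0.3},{"tx": -8,"ty": 7,"tz": 40,"ax": 0,"ay": 0,"az": 0.3},{"tx": -2,"ty": 2,"tz": 35,"ax": 0,"ay": 0,"az": 0},{"tx": 0,"ty": 0,"tz": 0,"ax": 0,"ay": 0,"az": 0}]}}

```text
time: 2.95
position: [0.4644, 0.1402, 0.094]
tcp_rot: [0.941, 0.338, 0.005, 0.002]
ft_force: [0.5, -0.5, -0.0]
gripper_width: 1.005
```

```bash
python3 - <<'E'
from h import *
plan([.464,.1465,.024],130,n=2)
E
```

```text
pos [0.4644 0.1402 0.094 ] yaw -50.5 -> -50.0 q [ 0.29 -0.09 -0.26  1.38 -0.    2.75] t 2.95 F [ 0.5 -0.5 -0. ] w 1.005
{"tx": 1.5, "ty": -2.8, "tz": 35.0, "ax": 0.2, "ay": -0.3, "az": -0.2}
{"tx": 1.7, "ty": -2.7, "tz": 35.0, "ax": 0.2, "ay": -0.3, "az": -0.2}
```

Call:
{"method": "move_arm", "body": {"series": [{"tx": 1.5,"ty": -2.8,"tz": 30,"ax": 0.2,"ay": -0.3,"az": -0.2},{"tx": 1.5,"ty": -2.5,"tz": 25,"ax": 0.2,"ay": -0.3,"az": -0.2},{"tx": 0,"ty": 0,"tz": 0,"ax": 0,"ay": 0,"az": 0}]}}

```text
time: 3.32
position: [0.4663, 0.1447, 0.0441]
tcp_rot: [0.941, 0.34, 0.003, 0.001]
ft_force: [-0.5, 0.4, 0.8]
gripper_width: 0.997
```

```bash
python3 - <<'E'
from h import *
plan([.464,.1465,.024],130,n=1)
E
```

```text
pos [0.4663 0.1447 0.0441] yaw -50.3 -> -50.0 q [ 0.3  -0.06 -0.33  1.29 -0.    2.75] t 3.325 F [-0.5  0.4  0.8] w 0.997
{"tx": -0.8, "ty": -2.9, "tz": 20.1, "ax": 0.2, "ay": -0.3, "az": -0.3}
```

Call:
{"method": "move_arm", "body": {"series": [{"tx": -0.8,"ty": -2.9,"tz": 20,"ax": 0.2,"ay": -0.3,"az": -0.3},{"tx": 0,"ty": 0,"tz": 1.5,"ax": 0,"ay": 0,"az": 0}]}}

```text
time: 3.58
position: [0.4655, 0.1465, 0.0249]
tcp_rot: [0.94, 0.342, 0.002, -0.0]
ft_force: [0.6, -0.4, 0.9]
gripper_width: 1.003
```

```bash
python3 - <<'E'
from h import *
plan([.464,.1465,.024],130,n=1)
E
```

```text
pos [0.4655 0.1465 0.0249] yaw -50.0 -> -50.0 q [ 0.3  -0.04 -0.36  1.25  0.    2.75] t 3.575 F [ 0.6 -0.4  0.9] w 1.003
{"tx": -1.1, "ty": -1.0, "tz": 0.9, "ax": 0.1, "ay": -0.2, "az": -0.0}
```

Call:
{"method": "move_arm", "body": {"series": [{"tx": -1,"ty": -1,"tz": 1,"ax": 0,"ay": 0,"az": 0},{"tx": 0,"ty": 0,"tz": 0,"ax": 0,"ay": 0,"az": 0},{"tx": 0,"ty": 0,"tz": 0,"ax": 0,"ay": 0,"az": 0},{"tx": 0,"ty": 0,"tz": 0,"ax": 0,"ay": 0,"az": 0},{"tx": 0,"ty": 0,"tz": 0,"ax": 0,"ay": 0,"az": 0},{"tx": 0,"ty": 0,"tz": 0,"ax": 0,"ay": 0,"az": 0}], "jaw": -1, "newtons": 50}}

```text
time: 4.32
position: [0.4648, 0.1469, 0.0257]
tcp_rot: [0.94, 0.342, 0.003, 0.0]
ft_force: [-0.6, -0.4, 0.3]
gripper_width: 0.086
```

```bash
python3 - <<'E'
from h import *
plan([.464,.1465,.2],130)
E
```

```text
pos [0.4648 0.1469 0.0257] yaw -50.0 -> -50.0 q [ 0.31 -0.05 -0.36  1.25  0.    2.75] t 4.325 F [-0.6 -0.4  0.3] w 0.086
{"tx": 0.0, "ty": 0.0, "tz": -58.1, "ax": 0.0, "ay": -0.1, "az": -0.0}
{"tx": -0.1, "ty": -0.0, "tz": -58.1, "ax": 0.0, "ay": -0.1, "az": -0.0}
{"tx": -0.2, "ty": -0.0, "tz": -58.1, "ax": 0.0, "ay": -0.1, "az": -0.0}
```

Jaw width is 0.086, about 7 mm on the 8 mm bar, so it is gripped. Lifting.

Call:
{"method": "move_arm", "body": {"series": [{"tx": 0,"ty": 0,"tz": -40,"ax": 0,"ay": 0,"az": 0},{"tx": 0,"ty": 0,"tz": -58,"ax": 0,"ay": 0,"az": 0},{"tx": 0,"ty": 0,"tz": -58,"ax": 0,"ay": 0,"az": 0},{"tx": 0,"ty": 0,"tz": -15,"ax": 0,"ay": 0,"az": 0}]}}

```text
time: 4.82
position: [0.4625, 0.1461, 0.1993]
tcp_rot: [0.94, 0.342, 0.001, -0.0]
ft_force: [1.1, 0.5, -1.0]
gripper_width: 0.079
```

```bash
python3 - <<'E'
from h import *
im,d,e=shot("wrist","w2")
c=np.array([.546,-.1924])
plan([.5254,-.2752,.19],None,vmax=55)
E
```

```text
pos [0.4625 0.1461 0.1994] yaw -50.0 -> -50.0 q [ 0.31 -0.08 -0.05  1.6   0.    2.75] t 4.875 F [-0.9 -0.6  0.1] w 0.078
{"tx": -27.8, "ty": 45.4, "tz": 1.2, "ax": 0.0, "ay": -0.0, "az": 0.0}
{"tx": -27.8, "ty": 45.4, "tz": 1.2, "ax": 0.0, "ay": -0.0, "az": 0.0}
{"tx": -27.8, "ty": 45.4, "tz": 1.2, "ax": 0.0, "ay": -0.0, "az": 0.0}
{"tx": -27.8, "ty": 45.4, "tz": 1.2, "ax": 0.0, "ay": -0.0, "az": 0.0}
{"tx": -27.8, "ty": 45.4, "tz": 1.2, "ax": 0.0, "ay": -0.0, "az": 0.0}
{"tx": -27.8, "ty": 45.4, "tz": 1.2, "ax": 0.0, "ay": -0.0, "az": 0.0}
{"tx": -27.8, "ty": 45.4, "tz": 1.2, "ax": 0.0, "ay": -0.0, "az": 0.0}
{"tx": -27.8, "ty": 45.4, "tz": 1.2, "ax": 0.0, "ay": -0.0, "az": 0.0}
```

View pics/w2.png

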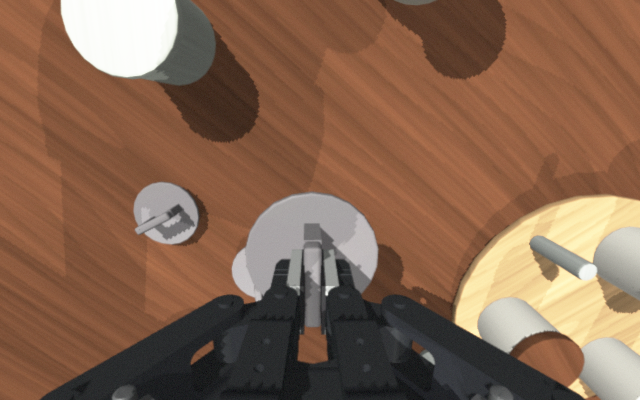

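The lid hangs from the gripper, centred at about (312,245) and level. Moving it over to the jar.

Call:
{"method": "move_arm", "body": {"series": [{"tx": -20,"ty": 32,"tz": 1,"ax": 0,"ay": 0,"az": 0},{"tx": -28,"ty": 45,"tz": 1,"ax": 0,"ay": 0,"az": 0},{"tx": -28,"ty": 45,"tz": 1,"ax": 0,"ay": 0,"az": 0},{"tx": -28,"ty": 45,"tz": 1,"ax": 0,"ay": 0,"az": 0},{"tx": -28,"ty": 45,"tz": 1,"ax": 0,"ay": 0,"az": 0},{"tx": -28,"ty": 45,"tz": 1,"ax": 0,"ay": 0,"az": 0},{"tx": -28,"ty": 45,"tz": 1,"ax": 0,"ay": 0,"az": 0},{"tx": -20,"ty": 32,"tz": 1,"ax": 0,"ay": 0,"az": 0}]}}

```text
time: 5.88
position: [0.5168, -0.2525, 0.1767]
tcp_rot: [0.939, 0.345, -0.005, -0.004]
ft_force: [0.8, 1.2, -1.0]
gripper_width: 0.08
```

```bash
python3 - <<'E'
from h import *
plan([.5254,-.2752,.165],130,vmax=45)
E
```

```text
pos [ 0.5168 -0.2525  0.1767] yaw -49.7 -> -50.0 q [-0.45  0.15  0.14  1.57 -0.    1.98] t 5.875 F [ 0.8  1.2 -1. ] w 0.08
{"tx": -8.1, "ty": 23.1, "tz": 11.5, "ax": -0.6, "ay": 0.4, "az": 0.3}
```

Call:
{"method": "move_arm", "body": {"series": [{"tx": -6,"ty": 18,"tz": 5,"ax": -0.6,"ay": 0.4,"az": 0.3},{"tx": 0,"ty": 3,"tz": 5,"ax": 0,"ay": 0,"az": 0},{"tx": 0,"ty": 0,"tz": 0,"ax": 0,"ay": 0,"az": 0}]}}

```text
time: 6.25
position: [0.5247, -0.2732, 0.1613]
tcp_rot: [0.94, 0.341, -0.002, -0.003]
ft_force: [-0.3, 0.5, -0.1]
gripper_width: 0.081
```

```bash
python3 - <<'E'
from h import *
im,d,e=shot("wrist","w3")
im2,d2,e2=shot("side","s3")
im3,d3,e3=shot("top","t3")
for i,(m,a) in enumerate([(im2,(100,210,230,400)),(im3,(145,270,290,460))]):
    cv2.imwrite(f'pics/c3_{i}.png',cv2.resize(m[a[0]:a[1],a[2]:a[3]],None,fx=4,fy=4,interpolation=cv2.INTER_CUBIC)[...,::-1])
P=cloud(e,d);X,Y,Z=P[...,0],P[...,1],P[...,2]
np.save('pics/P3.npy',P)
m=(np.hypot(X-.5254,Y+.2752)<.06)&(d>0)
print(np.histogram(Z[m],bins=np.arange(0,.24,.01)))
plan([.5254,-.2752,.15],130,vmax=45)
E
```

```text
(array([   0,    0, 5682,  570,  123,  129,  151,  158,  183,  221,  617,
          0,    0,    0,  177, 7588,  238,  705, 2026, 1053, 1700, 6225,
       5316]), array([0.  , 0.01, 0.02, 0.03, 0.04, 0.05, 0.06, 0.07, 0.08, 0.09, 0.1 ,
       0.11, 0.12, 0.13, 0.14, 0.15, 0.16, 0.17, 0.18, 0.19, 0.2 , 0.21,
       0.22, 0.23]))
pos [ 0.5252 -0.2732  0.1628] yaw -50.1 -> -50.0 q [-0.48  0.18  0.14  1.54  0.    1.97] t 6.4 F [-1.   0.2 -0.5] w 0.076
{"tx": -1.1, "ty": 1.8, "tz": 12.8, "ax": -0.3, "ay": 0.1, "az": -0.1}
```

View pics/w3.png

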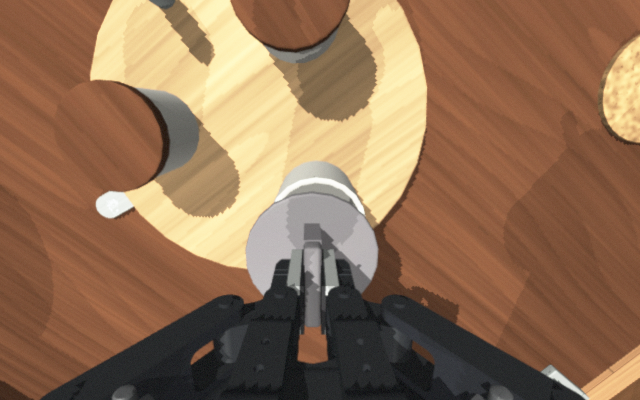

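View pics/c3_0.png

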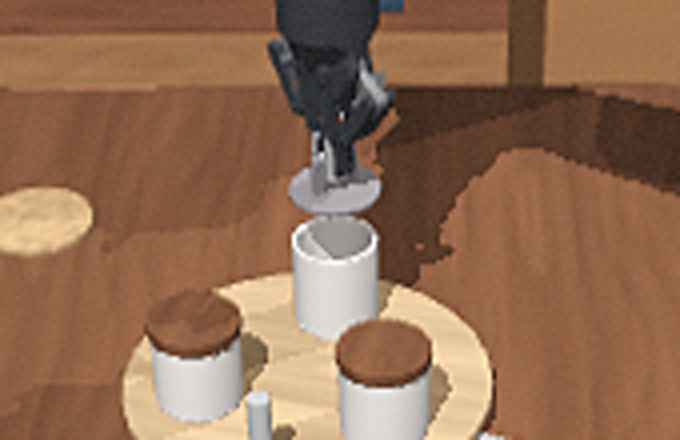

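View pics/c3_1.png

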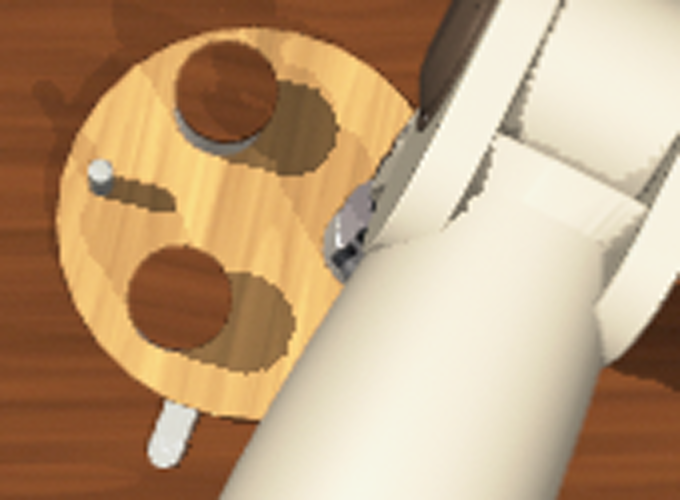

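```bash
python3 - <<'E'
from h import *
P=np.load('pics/P3.npy'); z=np.load('pics/w3.npz'); X,Y,Z=P[...,0],P[...,1],P[...,2]
def fit(q):
    A=np.c_[2*q,np.ones(len(q))]; s=np.linalg.lstsq(A,(q**2).sum(1),rcond=None)[0]; return s[:2],np.sqrt(s[2]+s[:2]@s[:2])
im=z['im'].astype(int)
# jar rim visible crescent
m=(np.hypot(X-.5254,Y+.2752)<.06)&(Z>.095)&(Z<.107)&(im.min(-1)>200)
q=P[m]; print("rim px",m.sum(),q.mean(0))
r=np.hypot(q[:,0]-.5254,q[:,1]+.2752); print(np.percentile(r,[2,50,98]))
outer=q[r>np.percentile(r,70)]
# caps
for c0 in ((.6277,-.1686),(.485,-.1334)):
    m=(np.hypot(X-c0[0],Y-c0[1])<.045)&(Z>.097)&(Z<.11)
    q=P[m][:,:2]; print("cap",m.sum(),[np.round(v,4) for v in cv2.minEnclosingCircle(q.astype(np.float32))],np.median(Z[m]))
m=(np.hypot(X-.5254,Y+.2752)<.045)&(Z>.145)&(Z<.158)
q=P[m]; h=cv2.convexHull(q[:,:2].astype(np.float32))[:,0]
print("lid",fit(h.astype(float)),[np.round(v,4) for v in cv2.minEnclosingCircle(q[:,:2].astype(np.float32))],np.median(Z[m]),z['p'])
A=np.c_[q[:,:2],np.ones(len(q))]; print("plane",np.linalg.lstsq(A,q[:,2],rcond=None)[0])
E
```

```text
rim px 606 [ 0.54663679 -0.26140367  0.10148752]
[0.02861346 0.03162249 0.03412407]
cap 4480 [array([ 0.6202, -0.1774]), np.float64(0.034)] 0.10183224709491914
cap 9814 [array([ 0.4846, -0.1362]), np.float64(0.0367)] 0.1017561610254856
lid (array([ 0.52414434, -0.27425736]), np.float64(0.035727743319295416)) [array([ 0.524 , -0.2743]), np.float64(0.0361)] 0.1516723584910564 [ 0.5247466  -0.27323463  0.16133233]
plane [-0.02215165  0.00660934  0.16524928]
```

The crops show the lid directly above the open jar. In the wrist depth the lid centre is (0.524,-0.274) and the jar rim (0.5254,-0.275), so it is about 1.5 mm off, within the 4 mm play. Lowering.

Call:
{"method": "move_arm", "body": {"series": [{"tx": -0.5,"ty": 1,"tz": 15,"ax": -0.2,"ay": 0.1,"az": 0},{"tx": 0,"ty": 0.5,"tz": 14,"ax": -0.1,"ay": 0,"az": 0},{"tx": 0,"ty": 0,"tz": 0,"ax": 0,"ay": 0,"az": 0}]}}

```text
time: 6.78
position: [0.5259, -0.2732, 0.132]
tcp_rot: [0.94, 0.342, 0.001, 0.001]
ft_force: [-0.2, 0.4, -0.7]
gripper_width: 0.079
```

```bash
python3 - <<'E'
from h import *
plan([.526,-.2742,.119],130,n=2)
E
```

```text
pos [ 0.5259 -0.2732  0.132 ] yaw -50.0 -> -50.0 q [-0.48  0.17  0.08  1.48  0.    1.96] t 6.775 F [-0.2  0.4 -0.7] w 0.079
{"tx": -0.3, "ty": 0.4, "tz": 6.5, "ax": 0.0, "ay": -0.0, "az": 0.0}
{"tx": -0.3, "ty": 0.4, "tz": 6.5, "ax": 0.0, "ay": -0.0, "az": 0.0}
```

Call:
{"method": "move_arm", "body": {"series": [{"tx": -0.3,"ty": 0.5,"tz": 5,"ax": 0,"ay": 0,"az": 0},{"tx": -0.3,"ty": 0.4,"tz": 5,"ax": 0,"ay": 0,"az": 0},{"tx": 0,"ty": 0,"tz": 4,"ax": 0,"ay": 0,"az": 0},{"tx": 0,"ty": 0,"tz": 1,"ax": 0,"ay": 0,"az": 0}]}}

```text
time: 7.28
position: [0.5261, -0.2745, 0.1166]
tcp_rot: [0.94, 0.342, 0.001, 0.001]
ft_force: [-1.5, 1.9, 3.2]
gripper_width: 0.077
```

```bash
python3 - <<'E'
from h import *
plan([.526,-.2742,.117],130,n=1)
im2,d2,e2=shot("side","s4")
m,a=im2,(100,210,230,400)
cv2.imwrite(f'pics/c4_0.png',cv2.resize(m[a[0]:a[1],a[2]:a[3]],None,fx=4,fy=4,interpolation=cv2.INTER_CUBIC)[...,::-1])
E
```

```text
pos [ 0.5261 -0.2745  0.1166] yaw -50.0 -> -50.0 q [-0.48  0.17  0.05  1.45  0.    1.96] t 7.275 F [-1.5  1.9  3.2] w 0.077
{"tx": 0.1, "ty": -0.3, "tz": -0.4, "ax": 0.1, "ay": -0.1, "az": 0.0}
```

View pics/c4_0.png

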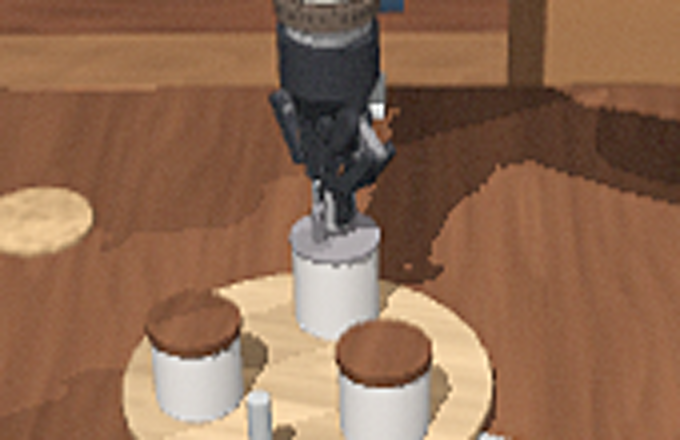

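The side crop shows the flange flush on the rim. The TCP height of 0.1166 matches the seated height and the contact force is about 3 N. Releasing and lifting.

Call:
{"method": "move_arm", "body": {"series": [{"tx": 0,"ty": 0,"tz": 0,"ax": 0,"ay": 0,"az": 0},{"tx": 0,"ty": 0,"tz": 0,"ax": 0,"ay": 0,"az": 0},{"tx": 0,"ty": 0,"tz": 0,"ax": 0,"ay": 0,"az": 0},{"tx": 0,"ty": 0,"tz": 0,"ax": 0,"ay": 0,"az": 0}], "jaw": 0.2}}

```text
time: 7.82
position: [0.5265, -0.2747, 0.1173]
tcp_rot: [0.94, 0.342, 0.001, 0.001]
ft_force: [0.1, 1.9, -0.0]
gripper_width: 0.601
```

Call:
{"method": "move_arm", "body": {"series": [{"tx": 0,"ty": 0,"tz": -20,"ax": 0,"ay": 0,"az": 0},{"tx": 0,"ty": 0,"tz": -50,"ax": 0,"ay": 0,"az": 0},{"tx": 0,"ty": 0,"tz": -25,"ax": 0,"ay": 0,"az": 0},{"tx": 0,"ty": 0,"tz": 0,"ax": 0,"ay": 0,"az": 0}]}}

```text
time: 8.32
position: [0.5258, -0.2744, 0.214]
tcp_rot: [0.94, 0.342, 0.001, 0.001]
ft_force: [0.4, 0.3, -0.5]
gripper_width: 0.603
```

```bash
python3 - <<'E'
from h import *
im,d,e=shot("wrist","w5")
P=cloud(e,d);X,Y,Z=P[...,0],P[...,1],P[...,2]
m=(np.hypot(X-.5254,Y+.2752)<.045)&(Z>.095)&(Z<.118); q=P[m]
print("lid",np.median(Z[m]),[np.round(v,4) for v in cv2.minEnclosingCircle(q[:,:2].astype(np.float32))])
A=np.c_[q[:,:2],np.ones(len(q))]; print("plane",np.linalg.lstsq(A,q[:,2],rcond=None)[0])
m=(np.hypot(X-.5728,Y+.0804)<.03)&(Z>.09); q=P[m]; print("knob",m.sum(),q.mean(0) if m.sum() else 0)
plan([.5728,-.0804,.19],346)
E
```

```text
lid 0.10683159140435049 [array([ 0.5256, -0.2759]), np.float64(0.0361)]
plane [ 7.84028168e-04 -9.13010159e-05  1.06408089e-01]
knob 94 [ 0.56896504 -0.08910704  0.09392107]
pos [ 0.5256 -0.2742  0.2128] yaw -50.0 -> -14.0 q [-0.48  0.18  0.25  1.63  0.    1.96] t 8.375 F [-0.7 -0.2 -0.7] w 0.599
{"tx": 40.2, "ty": -29.5, "tz": 5.7, "ax": 0.0, "ay": -0.0, "az": -9.0}
{"tx": 44.3, "ty": -22.9, "tz": 5.7, "ax": 0.0, "ay": -0.0, "az": -9.0}
{"tx": 47.3, "ty": -15.7, "tz": 5.7, "ax": 0.0, "ay": -0.0, "az": -9.0}
{"tx": 49.2, "ty": -8.1, "tz": 5.7, "ax": 0.0, "ay": -0.0, "az": -9.0}
```

View pics/w5.png

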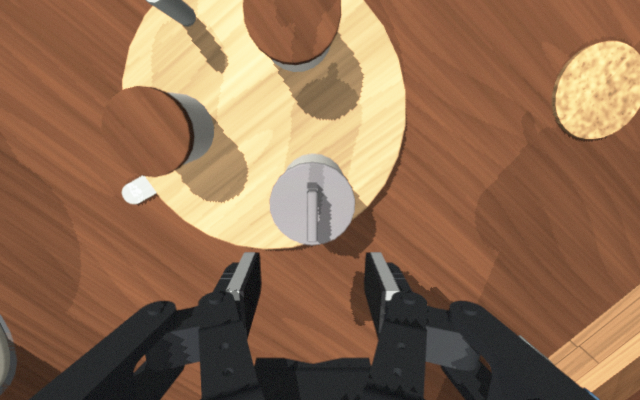

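The lid is seated flat: slopes are below 0.001, the flange top is at 0.1068 against 0.106 expected, and it is centred within 1 mm of the jar. In the wrist view it sits at (312,200) and is released. For the knob I want a tangential grip with the last joint clear of its limits, so I'll turn the tool first.

Call:
{"method": "move_arm", "body": {"series": [{"tx": 0,"ty": 0,"tz": 0,"ax": 0,"ay": 0,"az": -10.5},{"tx": 0,"ty": 0,"tz": 0,"ax": 0,"ay": 0,"az": -10.5},{"tx": 0,"ty": 0,"tz": 0,"ax": 0,"ay": 0,"az": -10.5},{"tx": 0,"ty": 0,"tz": 0,"ax": 0,"ay": 0,"az": -10.5},{"tx": 0,"ty": 0,"tz": 0,"ax": 0,"ay": 0,"az": -10.5},{"tx": 0,"ty": 0,"tz": 0,"ax": 0,"ay": 0,"az": -10.5},{"tx": 0,"ty": 0,"tz": 0,"ax": 0,"ay": 0,"az": -10.5},{"tx": 0,"ty": 0,"tz": 0,"ax": 0,"ay": 0,"az": -10.5}]}}

```text
time: 9.38
position: [0.5222, -0.2725, 0.1969]
tcp_rot: [0.454, 0.891, 0.0, -0.009]
ft_force: [-0.4, -0.8, 0.8]
gripper_width: 0.598
```

```bash
sed -i 's/    else: yaw=cur+((yaw-cur+90)%180-90)/    elif tilt: yaw=cur+((yaw-cur+90)%180-90)/' h.py; python3 - <<'E'
from h import *
plan([.5734,-.0807,.2],166.3,tilt=False)
E
```

```text
pos [ 0.5222 -0.2725  0.1969] yaw 36.0 -> 166.3 q [-0.48  0.19  0.22  1.62  0.    0.46] t 9.375 F [-0.4 -0.8  0.8] w 0.598
{"tx": 9.6, "ty": 11.9, "tz": -0.2, "ax": 0.1, "ay": -0.1, "az": -10.0}
{"tx": 7.4, "ty": 13.4, "tz": -0.2, "ax": 0.1, "ay": -0.1, "az": -10.0}
{"tx": 5.0, "ty": 14.4, "tz": -0.2, "ax": 0.1, "ay": -0.1, "az": -10.0}
{"tx": 2.4, "ty": 15.1, "tz": -0.2, "ax": 0.1, "ay": -0.1, "az": -10.0}
{"tx": -0.3, "ty": 15.3, "tz": -0.3, "ax": 0.1, "ay": -0.1, "az": -10.0}
{"tx": -2.9, "ty": 15.0, "tz": -0.3, "ax": 0.1, "ay": -0.1, "az": -10.0}
{"tx": -5.5, "ty": 14.2, "tz": -0.3, "ax": 0.1, "ay": -0.1, "az": -10.0}
{"tx": -7.9, "ty": 13.1, "tz": -0.3, "ax": 0.1, "ay": -0.1, "az": -10.0}
{"tx": -10.0, "ty": 11.5, "tz": -0.3, "ax": 0.1, "ay": -0.1, "az": -10.0}
{"tx": -11.9, "ty": 9.6, "tz": -0.3, "ax": 0.1, "ay": -0.1, "az": -10.0}
{"tx": -13.4, "ty": 7.4, "tz": -0.3, "ax": 0.1, "ay": -0.1, "az": -10.0}
{"tx": -14.5, "ty": 4.9, "tz": -0.3, "ax": 0.1, "ay": -0.1, "az": -10.0}
{"tx": -15.1, "ty": 2.3, "tz": -0.3, "ax": 0.1, "ay": -0.1, "az": -10.0}
```

Call:
{"method": "move_arm", "body": {"series": [{"tx": 10,"ty": 12,"tz": -3,"ax": 0,"ay": 0,"az": -10.3},{"tx": 7,"ty": 13,"tz": -2,"ax": 0,"ay": 0,"az": -10.3},{"tx": 5,"ty": 14,"tz": -2,"ax": 0,"ay": 0,"az": -10.3},{"tx": 2,"ty": 15,"tz": -2,"ax": 0,"ay": 0,"az": -10.3},{"tx": 0,"ty": 15,"tz": -2,"ax": 0,"ay": 0,"az": -10.3},{"tx": -3,"ty": 15,"tz": -2,"ax": 0,"ay": 0,"az": -10.3},{"tx": -5.5,"ty": 14,"tz": -2,"ax": 0,"ay": 0,"az": -10.3},{"tx": -8,"ty": 13,"tz": -2,"ax": 0,"ay": 0,"az": -10.3}]}}

```text
time: 10.38
position: [0.5459, -0.1505, 0.1983]
tcp_rot: [-0.268, 0.963, 0.012, -0.014]
ft_force: [-0.5, -0.0, -0.1]
gripper_width: 0.599
```

```bash
python3 - <<'E'
from h import *
plan([.5734,-.0807,.2],166.3,tilt=False)
E
```

```text
pos [ 0.5459 -0.1505  0.1983] yaw 121.1 -> 166.3 q [-0.27  0.15  0.19  1.64  0.01 -0.81] t 10.375 F [-0.5 -0.  -0.1] w 0.599
{"tx": -11.9, "ty": 9.1, "tz": -0.3, "ax": 0.4, "ay": -0.1, "az": -9.0}
{"tx": -13.2, "ty": 7.1, "tz": -0.4, "ax": 0.4, "ay": -0.1, "az": -9.0}
{"tx": -14.2, "ty": 5.0, "tz": -0.4, "ax": 0.4, "ay": -0.1, "az": -9.0}
{"tx": -14.8, "ty": 2.7, "tz": -0.4, "ax": 0.4, "ay": -0.1, "az": -9.0}
{"tx": -15.0, "ty": 0.3, "tz": -0.4, "ax": 0.4, "ay": -0.1, "az": -9.0}
```

Call:
{"method": "move_arm", "body": {"series": [{"tx": -12,"ty": 9,"tz": -1,"ax": 0.4,"ay": -0.1,"az": -9.2},{"tx": -13,"ty": 7,"tz": -1,"ax": 0.4,"ay": -0.1,"az": -9.2},{"tx": -14,"ty": 5,"tz": -1,"ax": 0.4,"ay": -0.1,"az": -9.2},{"tx": -15,"ty": 2.7,"tz": -1,"ax": 0.4,"ay": -0.1,"az": -9.2},{"tx": -15,"ty": 0.3,"tz": -1,"ax": 0.4,"ay": -0.1,"az": -9.2},{"tx": 0,"ty": 0,"tz": 0,"ax": 0,"ay": 0,"az": 0}], "jaw": 0.6}}

```text
time: 11.12
position: [0.57, -0.0768, 0.1915]
tcp_rot: [-0.634, 0.773, 0.006, -0.004]
ft_force: [-0.3, -0.2, -0.7]
gripper_width: 0.797
```

```bash
python3 - <<'E'
from h import *
im,d,e=shot("wrist","w6")
P=cloud(e,d);X,Y,Z=P[...,0],P[...,1],P[...,2]
m=(np.hypot(X-.5734,Y+.0807)<.03)&(Z>.088)&(Z<.11); q=P[m]; print("knob",m.sum(),q.mean(0) if m.sum() else 0,m.sum() and cv2.minEnclosingCircle(q[:,:2].astype(np.float32)))
for r in finder.tip_of("wrist","knob"): print(r, at_z(e,r["position"],.096))
im3,d3,e3=shot("top","t6"); P=cloud(e3,d3);X,Y,Z=P[...,0],P[...,1],P[...,2]
m=(np.hypot(X-.525,Y+.275)<.05)&(Z>.1)&(Z<.115); q=P[m]; print("lid top",m.sum(),[np.round(v,4) for v in cv2.minEnclosingCircle(q[:,:2].astype(np.float32))])
plan([.5734,-.0807,.08],166.3,tilt=False)
E
```

```text
knob 405 [ 0.57299974 -0.08457252  0.09576659] ((0.5733859539031982, -0.0833314061164856), 0.009077753871679306)
{'position': [303.2, 206.1], 'confidence': 0.63} [ 0.57530822 -0.08097899  0.096     ]
lid top 478 [array([ 0.5254, -0.2734]), np.float64(0.0359)]
pos [ 0.57   -0.0779  0.1922] yaw 168.5 -> 166.3 q [-0.14  0.15  0.17  1.6   0.   -1.51] t 11.275 F [-0.3 -0.1 -0.4] w 0.8
{"tx": 1.1, "ty": -2.8, "tz": 56.1, "ax": 0.4, "ay": 0.0, "az": 1.1}
{"tx": 1.0, "ty": -2.4, "tz": 56.1, "ax": 0.4, "ay": 0.0, "az": 1.1}
```

View pics/w6.png

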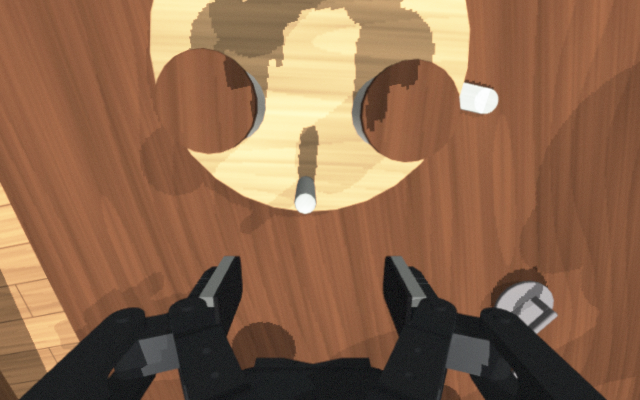

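The wrist view shows the knob at (305,203), centred between the open jaws. Depth and the network agree on about (0.5735,-0.082). Descending around it.

Call:
{"method": "move_arm", "body": {"series": [{"tx": 1,"ty": -3,"tz": 45,"ax": 0.4,"ay": 0,"az": 1.1},{"tx": 1,"ty": -2.5,"tz": 45,"ax": 0.4,"ay": 0,"az": 1.1},{"tx": 0,"ty": 0,"tz": 25,"ax": 0,"ay": 0,"az": 0},{"tx": 0,"ty": 0,"tz": 0,"ax": 0,"ay": 0,"az": 0}]}}

```text
time: 11.78
position: [0.5736, -0.0834, 0.0738]
tcp_rot: [-0.612, 0.791, 0.0, 0.001]
ft_force: [0.1, 0.2, 0.1]
gripper_width: 0.803
```

```bash
python3 - <<'E'
from h import *
plan([.5734,-.0815,.055],166.3,tilt=False)
E
```

```text
pos [ 0.5736 -0.0834  0.0738] yaw 165.5 -> 166.3 q [-0.14  0.15 -0.05  1.36  0.   -1.46] t 11.775 F [0.1 0.2 0.1] w 0.803
{"tx": -1.7, "ty": 0.7, "tz": 18.8, "ax": -0.0, "ay": 0.1, "az": -0.8}
```

Call:
{"method": "move_arm", "body": {"series": [{"tx": -2,"ty": 0.5,"tz": 19,"ax": 0,"ay": 0,"az": -0.8},{"tx": 0,"ty": 0,"tz": 0,"ax": 0,"ay": 0,"az": 0}]}}

```text
time: 12.02
position: [0.5743, -0.0818, 0.0553]
tcp_rot: [-0.617, 0.787, -0.001, 0.001]
ft_force: [-0.3, -0.2, -0.4]
gripper_width: 0.799
```

Call:
{"method": "move_arm", "body": {"series": [{"tx": 0,"ty": 0,"tz": 0,"ax": 0,"ay": 0,"az": 0},{"tx": 0,"ty": 0,"tz": 0,"ax": 0,"ay": 0,"az": 0},{"tx": 0,"ty": 0,"tz": 0,"ax": 0,"ay": 0,"az": 0},{"tx": 0,"ty": 0,"tz": 0,"ax": 0,"ay": 0,"az": 0},{"tx": 0,"ty": 0,"tz": 0,"ax": 0,"ay": 0,"az": 0},{"tx": 0,"ty": 0,"tz": 0,"ax": 0,"ay": 0,"az": 0}], "jaw": -1, "newtons": 60}}

```text
time: 12.78
position: [0.5754, -0.082, 0.0576]
tcp_rot: [-0.617, 0.787, -0.002, 0.002]
ft_force: [0.4, -1.4, -0.3]
gripper_width: 0.193
```

```bash
cat >> h.py <<'E'
C0=np.array([.546,-.1924])
def arc(goal,step=9.5,n=8,z=.055,r=.1150,yoff=90.):
    """knob angle goal deg; rows moving clockwise/ccw along arc, tool y tangential"""
    p,R,o=pose(); M=R.as_matrix(); v=p[:2]-C0; a=np.degrees(np.arctan2(v[1],v[0]))
    cur=np.degrees(np.arctan2(M[1,1],M[0,1]))
    print("knob ang",round(a,2),"r",round(np.hypot(*v),4),"z",round(p[2],4),"yaw-ang",round(cur-a,2),"F",np.round(o["ft_force"],1),"T",np.round(o["ft_torque"],2),"w",round(o["gripper_width"],3),"t",o["time"])
    k=min(n,max(1,int(np.ceil(abs(goal-a)/step)))); st=np.clip((goal-a)/k,-step,step) if k==n else (goal-a)/k
    for i in range(k):
        a1=np.radians(a+st); T=np.array([*(C0+r*np.array([np.cos(a1),np.sin(a1)])),z])
        yw=a1+np.radians(yoff); y=np.array([np.cos(yw),np.sin(yw),0]);zz=np.array([0,0,-1.])
        Tr=Rn.from_matrix(np.c_[np.cross(y,zz),y,zz])
        s=R.inv().apply(T-p)*1000; rv=np.degrees((R.inv()*Tr).as_rotvec())
        print(json.dumps({k_:round(float(x),1) for k_,x in zip(["tx","ty","tz","ax","ay","az"],[*s,*rv])}))
        p,R,a=T,Tr,a+st
E
python3 - <<'E'
from h import *
arc(-22.1)
E
```

```text
knob ang 75.08 r 0.1143 z 0.0576 yaw-ang 91.12 F [ 0.4 -1.4 -0.3] T [ 0.11  0.21 -0.  ] w 0.193 t 12.775
{"tx": 1.2, "ty": -18.9, "tz": 2.7, "ax": -0.3, "ay": 0.1, "az": 10.6}
{"tx": 1.6, "ty": -19.0, "tz": 0.0, "ax": 0.0, "ay": 0.0, "az": 9.5}
{"tx": 1.6, "ty": -19.0, "tz": 0.0, "ax": 0.0, "ay": 0.0, "az": 9.5}
{"tx": 1.6, "ty": -19.0, "tz": 0.0, "ax": 0.0, "ay": 0.0, "az": 9.5}
{"tx": 1.6, "ty": -19.0, "tz": 0.0, "ax": 0.0, "ay": 0.0, "az": 9.5}
{"tx": 1.6, "ty": -19.0, "tz": 0.0, "ax": 0.0, "ay": 0.0, "az": 9.5}
{"tx": 1.6, "ty": -19.0, "tz": 0.0, "ax": 0.0, "ay": 0.0, "az": 9.5}
{"tx": 1.6, "ty": -19.0, "tz": 0.0, "ax": 0.0, "ay": 0.0, "az": 9.5}
```

The knob is gripped: width 0.193, about 16–18 mm. Turning clockwise, gently at first.

Call:
{"method": "move_arm", "body": {"series": [{"tx": 0.5,"ty": -9,"tz": 0,"ax": 0,"ay": 0,"az": 5},{"tx": 0.8,"ty": -14,"tz": 0,"ax": 0,"ay": 0,"az": 7},{"tx": 0.9,"ty": -14,"tz": 0,"ax": 0,"ay": 0,"az": 7},{"tx": 0.9,"ty": -14,"tz": 0,"ax": 0,"ay": 0,"az": 7}]}}

```text
time: 13.28
position: [0.6211, -0.1058, 0.0576]
tcp_rot: [-0.419, 0.908, -0.002, 0.002]
ft_force: [-1.5, -3.8, 0.8]
gripper_width: 0.197
```

```bash
python3 - <<'E'
from h import *
arc(-22.1,step=8)
E
```

```text
knob ang 49.08 r 0.1146 z 0.0576 yaw-ang 90.46 F [-1.5 -3.8  0.8] T [-0.5   0.41  0.28] w 0.197 t 13.275
{"tx": 0.8, "ty": -16.0, "tz": 2.7, "ax": -0.2, "ay": 0.2, "az": 8.5}
{"tx": 1.1, "ty": -16.0, "tz": 0.0, "ax": 0.0, "ay": 0.0, "az": 8.0}
{"tx": 1.1, "ty": -16.0, "tz": 0.0, "ax": 0.0, "ay": 0.0, "az": 8.0}
{"tx": 1.1, "ty": -16.0, "tz": 0.0, "ax": 0.0, "ay": 0.0, "az": 8.0}
{"tx": 1.1, "ty": -16.0, "tz": 0.0, "ax": 0.0, "ay": 0.0, "az": 8.0}
{"tx": 1.1, "ty": -16.0, "tz": 0.0, "ax": 0.0, "ay": 0.0, "az": 8.0}
{"tx": 1.1, "ty": -16.0, "tz": 0.0, "ax": 0.0, "ay": 0.0, "az": 8.0}
{"tx": 1.1, "ty": -16.0, "tz": 0.0, "ax": 0.0, "ay": 0.0, "az": 8.0}
```

Forces are low and the arc radius is holding. Carrying on.

Call:
{"method": "move_arm", "body": {"series": [{"tx": 1,"ty": -16,"tz": 0,"ax": 0,"ay": 0,"az": 8},{"tx": 1.1,"ty": -16,"tz": 0,"ax": 0,"ay": 0,"az": 8},{"tx": 1.1,"ty": -16,"tz": 0,"ax": 0,"ay": 0,"az": 8},{"tx": 1.1,"ty": -16,"tz": 0,"ax": 0,"ay": 0,"az": 8},{"tx": 1.1,"ty": -16,"tz": 0,"ax": 0,"ay": 0,"az": 8},{"tx": 1.1,"ty": -16,"tz": 0,"ax": 0,"ay": 0,"az": 8}]}}

```text
time: 14.02
position: [0.6614, -0.1938, 0.0576]
tcp_rot: [-0.0, 1.0, -0.002, 0.001]
ft_force: [-5.1, -1.0, 1.5]
gripper_width: 0.192
```

```bash
python3 - <<'E'
from h import *
arc(-22.1,step=6)
E
```

```text
knob ang -0.71 r 0.1154 z 0.0576 yaw-ang 90.76 F [-5.1 -1.   1.5] T [-0.01  0.91  0.24] w 0.192 t 14.025
{"tx": 1.1, "ty": -10.7, "tz": 2.6, "ax": -0.2, "ay": 0.1, "az": 6.1}
{"tx": 0.5, "ty": -10.7, "tz": 0.0, "ax": 0.0, "ay": 0.0, "az": 5.3}
{"tx": 0.5, "ty": -10.7, "tz": 0.0, "ax": 0.0, "ay": 0.0, "az": 5.3}
{"tx": 0.5, "ty": -10.7, "tz": 0.0, "ax": 0.0, "ay": 0.0, "az": 5.3}
```

Call:
{"method": "move_arm", "body": {"series": [{"tx": 1,"ty": -11,"tz": 0,"ax": 0,"ay": 0,"az": 5.8},{"tx": 0.6,"ty": -10.5,"tz": 0,"ax": 0,"ay": 0,"az": 5.3},{"tx": 0.6,"ty": -8,"tz": 0,"ax": 0,"ay": 0,"az": 4},{"tx": 0.3,"ty": -5,"tz": 0,"ax": 0,"ay": 0,"az": 2.5},{"tx": 0,"ty": 0,"tz": 0,"ax": 0,"ay": 0,"az": 0}]}}

```text
time: 14.65
position: [0.6552, -0.2309, 0.0576]
tcp_rot: [0.159, 0.987, -0.002, 0.002]
ft_force: [-0.2, -1.0, -0.1]
gripper_width: 0.199
```

```bash
cat > chk.py <<'E'
from h import *
import sys
arc(-22.1,step=6)
tag=sys.argv[1]
im,d,e=shot("top","t"+tag); P=cloud(e,d);X,Y,Z=P[...,0],P[...,1],P[...,2]
I=im.astype(int)
m=(Z>.098)&(Z<.115)&(np.hypot(X-.546,Y+.1924)<.14)
n,lab=cv2.connectedComponents(m.astype(np.uint8))
for i in range(1,n):
    q=P[lab==i]
    if len(q)>100:
        c,r=cv2.minEnclosingCircle(q[:,:2].astype(np.float32)); v=np.array(c)-C0
        print("blob",len(q),np.round(c,4),round(r,4),"ang",round(np.degrees(np.arctan2(v[1],v[0])),2),round(np.hypot(*v),4),np.median(q[:,2]).round(4),I[lab==i].mean(0).round())
r=np.hypot(X-C0[0],Y-C0[1]); a=np.degrees(np.arctan2(Y-C0[1],X-C0[0]))
m=(r>.150)&(r<.20)&(I.min(-1)>140)&(Z<.03)&(a>145)&(a<170)
print("tongue",m.sum(),a[m].mean(), [round(a[m&(r>lo)&(r<lo+.01)].mean(),2) for lo in (.15,.16,.17,.18)])
cv2.imwrite('pics/ct'+tag+'.png',cv2.resize(im[145:270,270:430],None,fx=4.5,fy=4.5,interpolation=cv2.INTER_CUBIC)[...,::-1])
im,d,e=shot("side","s"+tag); P=cloud(e,d);X,Y,Z=P[...,0],P[...,1],P[...,2]
I=im.astype(int)
cv2.imwrite('pics/cs'+tag+'.png',cv2.resize(im[120:240,230:400],None,fx=4.5,fy=4.5,interpolation=cv2.INTER_CUBIC)[...,::-1])
E
python3 chk.py 7
```

```text
knob ang -19.41 r 0.1158 z 0.0576 yaw-ang 91.13 F [-0.2 -1.  -0.1] T [-0.1   0.22  0.12] w 0.199 t 14.65
{"tx": 1.1, "ty": -5.4, "tz": 2.6, "ax": -0.2, "ay": 0.3, "az": 3.8}
blob 381 [ 0.6101 -0.1337] 0.0356 ang 42.5 0.0869 0.1023 [130.  75.  42.]
tongue 0 nan [np.float64(nan), np.float64(nan), np.float64(nan), np.float64(nan)]chk.py:16: RuntimeWarning: Mean of empty slice.
  print("tongue",m.sum(),a[m].mean(), [round(a[m&(r>lo)&(r<lo+.01)].mean(),2) for lo in (.15,.16,.17,.18)])
  ret = ret.dtype.type(ret / rcount)
```

View pics/ct7.png

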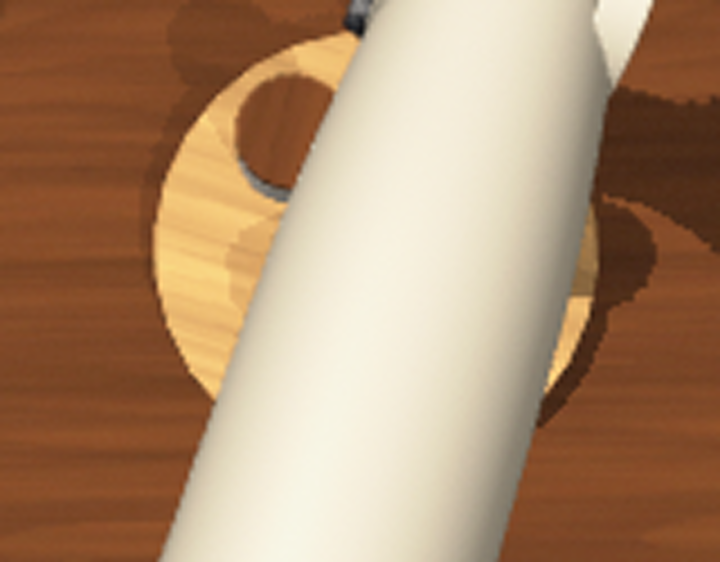

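View pics/cs7.png

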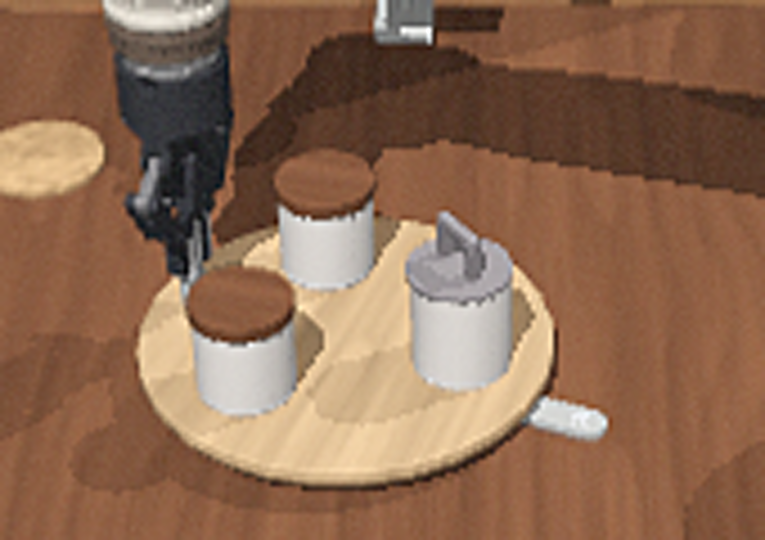

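The top view is blocked by the arm. The side crop shows the lidded jar near the tongue, a few degrees short. I'll measure jars and tongue together in the side camera's depth.

```bash
cat > side.py <<'E'
from h import *
import sys
def meas(name,tag,ps=None):
    z=np.load(f'pics/{tag}.npz'); e=cam_ext(name,(z['p'],Rn.from_quat(z['q']))); P=cloud(e,z['d']);X,Y,Z=P[...,0],P[...,1],P[...,2]; I=z['im'].astype(int)
    r=np.hypot(X-C0[0],Y-C0[1]); d=z['d']>0
    m=d&(Z>.098)&(Z<.112)&(r<.135)
    m=cv2.morphologyEx(m.astype(np.uint8),cv2.MORPH_OPEN,np.ones((3,3)))
    n,lab=cv2.connectedComponents(m); cs=[]
    for i in range(1,n):
        q=P[lab==i]
        if len(q)>80:
            c,rr=cv2.minEnclosingCircle(q[:,:2].astype(np.float32)); v=np.array(c)-C0
            print(" blob",len(q),np.round(c,4),round(rr,4),"ang",round(np.degrees(np.arctan2(v[1],v[0])),2),round(np.hypot(*v),4),np.median(q[:,2]).round(4)); cs.append(c)
    if len(cs)==3: print(" mean of 3",np.mean(cs,0))
    m=d&(Z>.02)&(Z<.031)&(r<.17); c,rr=cv2.minEnclosingCircle(P[m][:,:2].astype(np.float32)); print(" disc",np.round(c,4),round(rr,4))
    a=np.degrees(np.arctan2(Y-C0[1],X-C0[0]))
    m=d&(r>.152)&(r<.195)&(I.min(-1)>130)&(Z<.03)&(a>145)&(a<170)
    q=P[m]; 
    if len(q)>5:
        print(" tongue",m.sum(),q.mean(0).round(4),"ang",round(a[m].mean(),2),"rmax",r[m].max().round(4), cv2.minAreaRect((q[:,:2]*1000).astype(np.float32)))
        print("  mid by r",[(lo,round((a[s].min()+a[s].max())/2,2)) for lo in (.155,.16,.165,.17,.175,.18) for s in [m&(r>lo)&(r<lo+.005)] if s.any()])
if __name__=="__main__":
    for n,t in zip(sys.argv[1::2],sys.argv[2::2]): print(n,t); meas(n,t)
E
python3 -c "
from h import *
shot('wrist','w7')"
python3 side.py top top0 side side0 side s7 wrist w7 wrist w5 wrist w6
```

```text
top top0
 blob 508 [ 0.6277 -0.1686] 0.0363 ang 16.27 0.0851 0.1022
 blob 504 [ 0.4847 -0.1333] 0.0358 ang 136.02 0.0851 0.1025
 disc [ 0.546  -0.1922] 0.1452
 tongue 112 [ 0.3877 -0.1281  0.007 ] ang 157.89 rmax 0.1914 ((386.99322509765625, -127.82748413085938), (25.368473052978516, 39.6630859375), 66.7257080078125)
  mid by r [(0.155, np.float64(157.81)), (0.16, np.float64(157.98)), (0.165, np.float64(158.16)), (0.17, np.float64(157.69)), (0.175, np.float64(157.84)), (0.18, np.float64(157.89))]
side side0
 blob 241 [ 0.6307 -0.1679] 0.0375 ang 16.17 0.0881 0.1018
 blob 268 [ 0.4875 -0.1322] 0.038 ang 134.2 0.0839 0.1016
 disc [ 0.5448 -0.192 ] 0.1498
 tongue 84 [ 0.3891 -0.1264  0.0058] ang 157.18 rmax 0.1898 ((387.6266174316406, -127.89472198486328), (26.316123962402344, 37.56008529663086), 66.7642822265625)
  mid by r [(0.155, np.float64(157.95)), (0.16, np.float64(157.63)), (0.165, np.float64(157.21)), (0.17, np.float64(157.81)), (0.175, np.float64(157.4)), (0.18, np.float64(157.3))]
side s7
 blob 220 [ 0.5613 -0.2766] 0.04 ang -79.7 0.0856 0.1017
 blob 246 [ 0.4676 -0.164 ] 0.0
[... 1186 characters left out ...]
521972656)
  mid by r [(0.155, np.float64(160.75)), (0.16, np.float64(157.83)), (0.165, np.float64(157.84)), (0.17, np.float64(157.82)), (0.175, np.float64(157.85)), (0.18, np.float64(157.83))]
wrist w6
 blob 8391 [ 0.6286 -0.1697] 0.0362 ang 15.35 0.0856 0.1019
 blob 7936 [ 0.4857 -0.1346] 0.0362 ang 136.24 0.0835 0.1018
 disc [ 0.5472 -0.1935] 0.1445
 tongue 919 [ 0.388  -0.1281  0.0064] ang 157.87 rmax 0.1944 ((385.4979553222656, -127.54655456542969), (25.601619720458984, 42.38654327392578), 67.48926544189453)
  mid by r [(0.155, np.float64(157.97)), (0.16, np.float64(157.96)), (0.165, np.float64(158.0)), (0.17, np.float64(157.97)), (0.175, np.float64(157.98)), (0.18, np.float64(157.96))]
```

View pics/w7.png

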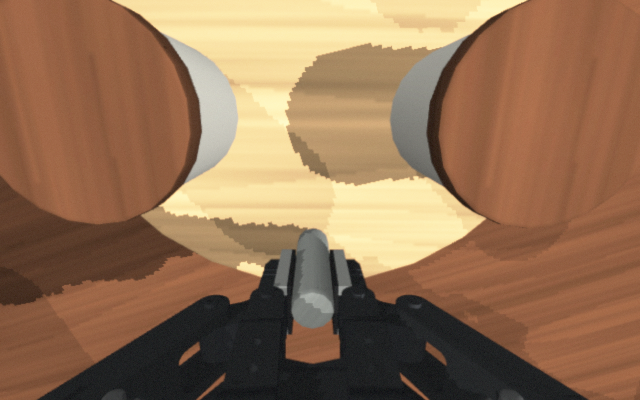

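Tongue direction is 157.9°. The jar now stands at about 160.8° (side camera 160.6, wrist camera 161.4, TCP 160.6), so about 2.9° remain.

Call:
{"method": "move_arm", "body": {"series": [{"tx": 0.3,"ty": -3.2,"tz": 0,"ax": 0,"ay": 0,"az": 1.8},{"tx": 0.3,"ty": -2.6,"tz": 0,"ax": 0,"ay": 0,"az": 1.4},{"tx": 0,"ty": 0,"tz": 0,"ax": 0,"ay": 0,"az": 0},{"tx": 0,"ty": 0,"tz": 0,"ax": 0,"ay": 0,"az": 0}]}}

```text
time: 15.3
position: [0.6534, -0.2361, 0.0576]
tcp_rot: [0.187, 0.982, -0.002, 0.003]
ft_force: [1.9, -1.7, -1.1]
gripper_width: 0.191
```

```bash
python3 -c "
from h import *
arc(-22.1)
shot('wrist','w8');shot('side','s8');shot('side','s8b')
for q in ('lid','jar_mouth','lid_loop'):
  for r in finder.tip_of('side',q)[:4]: print(q,r)
"
python3 side.py  side s8 side s8b wrist w8
```

```text
knob ang -22.13 r 0.1159 z 0.0576 yaw-ang 90.59 F [ 1.9 -1.7 -1.1] T [-0.19 -0.14  0.28] w 0.191 t 15.3
{"tx": 0.9, "ty": 0.1, "tz": 2.6, "ax": -0.2, "ay": 0.3, "az": 0.6}
lid {'position': [385.0, 313.0], 'confidence': 0.93}
lid {'position': [376.3, 276.2], 'confidence': 0.84}
lid {'position': [330.3, 181.4], 'confidence': 0.59}
jar_mouth {'position': [329.7, 180.6], 'confidence': 0.66}
lid_loop {'position': [332.9, 173.0], 'confidence': 0.84}
lid_loop {'position': [385.6, 300.5], 'confidence': 0.77}
lid_loop {'position': [378.8, 266.0], 'confidence': 0.68}
side s8
 blob 227 [ 0.56   -0.2771] 0.0387 ang -80.62 0.0858 0.1019
 blob 236 [ 0.4677 -0.1582] 0.0378 ang 156.37 0.0854 0.1065
 blob 272 [ 0.6113 -0.1409] 0.0378 ang 38.22 0.0832 0.1021
 mean of 3 [ 0.54635722 -0.19205603]
 disc [ 0.5455 -0.1936] 0.1481
 tongue 82 [ 0.389  -0.1263  0.0059] ang 157.19 rmax 0.1907 ((387.7677307128906, -126.5951156616211), (26.944868087768555, 38.93470764160156), 62.3850212097168)
  mid by r [(0.155, np.float64(157.93)), (0.16, np.float64(157.58)), (0.165, np.float64(157.72)), (0.17, np.float64(157.
[... 245 characters left out ...]
.1018
 mean of 3 [ 0.5473597  -0.19150218]
 disc [ 0.5471 -0.1926] 0.1479
 tongue 80 [ 0.3886 -0.1263  0.0057] ang 157.24 rmax 0.1896 ((387.1944274902344, -128.8964080810547), (34.87906265258789, 36.720237731933594), 73.0373764038086)
  mid by r [(0.155, np.float64(157.55)), (0.16, np.float64(156.61)), (0.165, np.float64(157.15)), (0.17, np.float64(157.63)), (0.175, np.float64(157.02)), (0.18, np.float64(158.68))]
wrist w8
 blob 36845 [ 0.559  -0.2788] 0.0367 ang -81.47 0.0874 0.1019
 blob 39367 [ 0.6131 -0.1419] 0.0368 ang 36.97 0.084 0.1018
 blob 1664 [ 0.6424 -0.2598] 0.0195 ang -34.96 0.1177 0.1067
 blob 1743 [ 0.6614 -0.2126] 0.0194 ang -9.91 0.1171 0.1069
 disc [ 0.5876 -0.2115] 0.1167
```

The jar is at 158.0–158.4° against the tongue at 157.9° (TCP says 157.9), so it is aligned within about 0.5°. Firming the grip and doing a last check.

Call:
{"method": "move_arm", "body": {"series": [{"tx": 0,"ty": 0,"tz": 0,"ax": 0,"ay": 0,"az": 0},{"tx": 0,"ty": 0,"tz": 0,"ax": 0,"ay": 0,"az": 0},{"tx": 0,"ty": 0,"tz": 0,"ax": 0,"ay": 0,"az": 0},{"tx": 0,"ty": 0,"tz": 0,"ax": 0,"ay": 0,"az": 0}], "newtons": 80, "jaw": -1}}

```text
time: 16.1
position: [0.6534, -0.2361, 0.0577]
tcp_rot: [0.187, 0.982, -0.002, 0.003]
ft_force: [0.3, -3.0, -0.1]
gripper_width: 0.19
```

```bash
python3 -c "
from h import *
arc(-22.1)
shot('wrist','w9');im,d,e=shot('side','s9')
cv2.imwrite('pics/cs9.png',cv2.resize(im[120:370,180:420],None,fx=2.4,fy=2.4,interpolation=cv2.INTER_CUBIC)[...,::-1])
"
python3 side.py  side s9 wrist w9 | grep -v mid
```

```text
knob ang -22.12 r 0.1159 z 0.0577 yaw-ang 90.59 F [ 0.3 -3.  -0.1] T [-0.33 -0.01  0.27] w 0.19 t 16.1
{"tx": 0.9, "ty": 0.1, "tz": 2.7, "ax": -0.2, "ay": 0.4, "az": 0.6}
side s9
 blob 205 [ 0.5587 -0.2768] 0.0372 ang -81.47 0.0854 0.102
 blob 247 [ 0.4685 -0.1616] 0.0382 ang 158.32 0.0834 0.1067
 blob 276 [ 0.6156 -0.1411] 0.0381 ang 36.37 0.0864 0.1017
 mean of 3 [ 0.54758361 -0.19318406]
 disc [ 0.5483 -0.1928] 0.1483
 tongue 83 [ 0.3888 -0.1263  0.006 ] ang 157.18 rmax 0.1899 ((387.3534240722656, -127.98304748535156), (30.84954071044922, 37.10986328125), 70.25713348388672)
wrist w9
 blob 36788 [ 0.5591 -0.2784] 0.0364 ang -81.36 0.087 0.1019
 blob 39334 [ 0.6127 -0.1419] 0.0364 ang 37.17 0.0836 0.1019
 blob 1638 [ 0.6414 -0.2594] 0.0187 ang -35.07 0.1165 0.1067
 blob 1676 [ 0.6603 -0.2122] 0.0188 ang -9.82 0.116 0.1067
 disc [ 0.587  -0.2116] 0.1172
```

View pics/cs9.png

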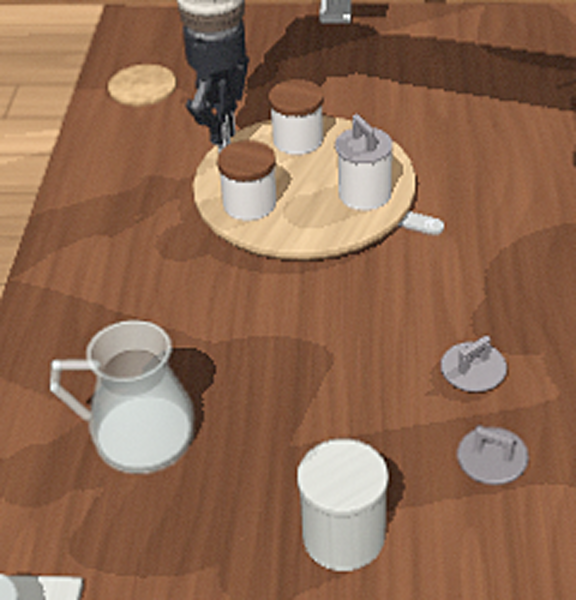

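The crop shows the lidded jar at (365,165) in line with the tongue at (425,222), the gripper on the knob at (222,130), and the carafe and canister where they were. The pose is steady and the forces small, so I'm handing in.

```bash
python3 -c "
from h import *
print(ctrl.close_job())"
```

```text
the job is handed in; nothing more can be done
None
```

The job is handed in at about 16 s. The lid is seated in the open jar, that jar stands at the front over the tongue, and the gripper is still holding the knob at 80 N.

- **Lid:** I took the farthest of the three look-alikes by its loop and let it go in the open jar. Right after release, wrist depth showed it flat (slope under 0.001). The flange top was at 107 mm against 106 mm expected, and it sat about 1 mm off the jar's centre.
- **Turn:** I gripped the knob and turned the carousel about 98° clockwise. The last readings put the jar at 157.9° (arm pose) to 158.5° (wrist camera caps), with the tongue at 157.9°. Single side-camera depth readings scattered by 1–2°, including one or two on the tongue, so I relied on the combined values.
- **Hold:** In the last check before handing in, the arm pose did not move and the force at the wrist was about 3 N.
- **Not fully checked:** The arm blocked the top camera at the end, so the final alignment rests on the side and wrist cameras. The carafe and canister look unmoved in the side picture. The arm never went near the mug, but I did not check the mug in the last picture.

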